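# Portion plate into the dough divider, third click

### The arm

A 7-joint arm with a two-finger parallel gripper is mounted at the origin on the work surface. World frame = base frame: x ahead of the robot, y to its left, z up, the work surface at z = 0. Lengths are in m, angles in rad, forces in N, time in s.
With the tool pointing down it reaches from about 0.425 to 0.925 m from the base axis. Payload 6.8 kg.
Tool frame: the origin (TCP) lies between the finger pads; the fingertips stand 22 mm ahead of it and the grasp point (between the pads) lies 3 mm ahead of it (bot.tip_reach is the distance from the TCP to the fingertips, in m); z points along the fingers, x is the direction in which the jaws open and shut, and the axes are right-handed (so a half turn about z gives the same grasp; the last joint's range is limited). The gripper opens to 85 mm and grips with 20 to 120 N. Pads are 22 mm wide; open, the fingers measure 114 mm over their backs; the gripper's body (76 mm by 85 mm) begins 54 mm behind the grasp point. The pads swing forward as they close: fully open they stand 13 mm farther back than shut.
Start: joints at [-1.264, 0.477, 0.022, 1.555, -0.011, 1.109, -0.083], TCP at [0.272, 0.618, 0.253] pointing down, gripper open.
Joint ranges: [-2.96, 2.96], [-0.34, 2.1], [-1.41, 1.46], [0.24, 2.44], [-1.37, 4.51], [0.17, 1.92], [-2.96, 2.96]. Speed limits (rad/s): [2.39, 2.39, 3.14, 3.14, 3.14, 3.14, 3.14].

### API

Orientations are given as a unit quaternion [w, x, y, z].
In Python, from station import bot gives the robot as it stands.
- The arm moves only by the tool step_arm, never from a script. Its argument "targets" is a list of rows, each a list of 5 numbers: the shift along the tool's x, y, z in mm, then the turn about the tool's z in degrees, then the closure, from 0 (fully open) to 1 (shut). In form: [[dx, dy, dz, spin, jaw], ...]. A call has 1 to 20 rows; each row is the pose to reach, as a shift and turn from the pose commanded when the call began, along the tool's axes at that moment; what a row does not reach only later rows make up. A row lasts 1/12 s, in which the tool goes at most 41.7 mm and 7.16 degrees, less where a joint would pass 70% of its speed; a pose out of reach is approached as far as the arm can. A call with a gripper value outside its range is refused whole. The fingers move at their own pace and stop on an object; "newtons" is the grip in N (left out, the last holds). Time passes only in rows, so rows that repeat a pose let the fingers close. It gives the time, the measured TCP pose, the force and the opening at its end, in the units of the state.
- bot.get_obs(): the state, without advancing time (a new reading comes with each control period).
- bot.read_camera(name): name is "scene" or "top" or "wrist"; returns a dict with "frame" (400x640x3 uint8, red, green, blue), "z_map" (400x640 float32, m along the optical axis (not along the pixel's ray), 0 where there is no reading), "fov_y" (degrees; the focal length in pixels is half the picture's height over the tangent of half this angle, whatever the lens; pixels are square), "cx", "cy" (the principal point, pixels), "R" (3x3) and "t" (3): a world point X has camera coordinates R X + t. Camera axes: x right, y down, z forward; pixel columns grow to the right and rows downward; lengths in m; the calibration is good to about 2 mm. The wrist camera is an equidistant fisheye: a pixel r from the principal point sees the ray r / f radians off the axis. A picture is of the moment at which its call begins.
- bot.hand_in(): hands the job in, once; it reports no verdict.
The state is a dict: "t": time; "q": joint angles; "joint_vel": joint speeds; "joint_torque": joint torques, N m; "eef_pos": TCP position; "tool_rot": TCP orientation; "contact_force": force on the tool from outside, world axes, zero at the start; "torque": the same for the moment, N m; "gripper_width": opening from 0.0 (shut) to 1.0 (fully open).
Only numpy, scipy, OpenCV 4.12 (cv2) and the standard library are available. Lean on these libraries where they do the work, as an engineer would, in place of code of your own. Each camera call takes 0.05 s, during which the arm holds its last target.

### The job

Get the dough divider ready: slide the flat portion plate along the bench into the divider's track through its open end, and push it in until it clicks for the third time, then leave it resting at that third click. Push gently, without ramming it, and leave the other things on the bench where they are.

Things in the scene. Friction and masses are not known exactly. Their poses are not given: they have to be found in the camera images.
- divider: Dough divider fixed to the bench: a low aluminium track, 190 mm long, before a white machine housing 170 mm wide and 0.21 m tall. Origin at bench height in the middle of the track's open end (mouth); x axis along the track, inwards, z up. No lead-in at the mouth. The track has no floor: the plate slides on the bench top. Closed at x = 190 mm.
- mouth (a point): Middle of the track's open end, 9 mm above the bench, axes as the divider's. Side walls' inner faces lie at y = +-56 mm, walls 14 mm thick, 25 mm high in all. On each wall a lip reaches 8 mm inwards, its underside 20.5 mm above the bench, so a plate can only come in at the mouth.
- plate_center (a point): Centre of the loose portion plate, half-way up: flat aluminium, 120 mm long (own x), 110 wide (own y), 18 thick, about 0.4 kg; six round markings on top, nothing to hook; too wide to grasp. It lies on the bench before the mouth, its x axis roughly along the track; alike end for end. Its corners are cut at 45 degrees by 6 mm, so its end faces are 98 mm wide.
- plate_side (a point): Middle of the plate's long side at its own +y, half-way up. Each long side has four V notches, 6 mm deep and 12 mm wide, at the plate's own x = +30, +10, -10 and -30 mm: they make the clicks. Pushing takes 2 to 4 N on the bench, 3 to 8 N with the catch riding on the side, 8 to 18 N to force the catch out of a notch or past a corner, and drops to about 0 at a click.
- catch (a joint): Sprung ball hidden under the lip in the track's +y wall, pressing on the plate's side; where along the track is not known: 26 to 42 mm in from the mouth. Value in m: 0 with the track empty, 0.003 to 0.007 while the plate's side rides on it, below 0.002 when it drops into a notch: a click. The first click is the leading notch, then one each 20 mm of travel; a seated ball holds the plate.
- rolling_pin: Wooden rolling pin lying on the bench, barrel 48 mm thick, 160 mm long, with a handle at each end (290 mm overall), along its own x; origin under its middle. Leave alone.
- scraper: Flat bench scraper, 100 x 135 mm, up to 19 mm high at its wooden grip; origin at the bench under the middle of the blade. Leave alone.
- loaf: Baked loaf, 170 mm long along its own x, 100 mm wide, 80 mm high; origin under its middle. Leave alone.
- loaf_tin: Empty dark steel loaf tin 200 x 100 x 70 mm; origin under its middle. Leave alone.
- bowl: Steel bowl, 140 mm across, 65 mm high; origin under its middle. Leave alone.
- brush: Wooden pastry brush, 200 mm long along its own x; origin under it. Leave alone.
- jar: Glass jar with steel cap, 72 mm across, 100 mm high; origin under its middle. Leave alone.
There are look-alikes about, which are no part of the job. Leave any orange look-alike of the part that bears plate_center alone.

How it is judged:
By the outcome, as a careful person would: the job done as asked, in the order asked, and still so for the second after the job is handed in, with the robot touching nothing.
It also fails if it takes over 72 s, if anything falls off the work surface, if the arm or the gripper's body presses on something with over 40 N, if the wrist force passes 120 N, or if a joint passes its speed limit or range.

## Working session

There is one attempt and no reset: what is moved stays moved. The work goes in short steps, Python scripts to look and compute and a tool call to move; the robot and the scene stay as the last step left them, time stands still between calls to the robot, and variables do not carry over. Pictures are saved under pics/ and viewed, and the job is handed in when it is done.

Besides the shell and the picture viewer there is one more tool, called by a JSON object that holds its "name" and its "arguments". step_arm: Moves the arm, as the interface text tells. Its arguments: {"type":"object","properties":{"targets":{"type":"array"},"newtons":{"type":"number"}},"required":["targets"]}

```bash
mkdir -p pics; ls
python3 - <<'E'
from station import bot
import cv2,pickle
o=bot.get_obs();print(o, bot.tip_reach)
for n in ("scene","top","wrist"):
    c=bot.read_camera(n);pickle.dump(c,open(f"pics/{n}0.pkl","wb"))
    cv2.imwrite(f"pics/{n}0.png",c["frame"][:,:,::-1]);print(n,c["fov_y"],c["cx"],c["cy"],c["R"],c["t"])
E
```

```text
pics
{'t': 0.0, 'q': array([-1.26407939,  0.47779063,  0.02237002,  1.5564853 , -0.01149886,
        1.10927207, -0.08313352]), 'joint_vel': array([-0.00016398,  0.00105988, -0.00118855,  0.00041854,  0.00066714,
        0.00012425, -0.00114007]), 'joint_torque': array([ 4.67141635e-04, -5.96452045e+01,  1.60812624e+00, -2.81194675e+01,
        1.24586347e-02,  9.29083413e-03, -4.66557523e-06]), 'eef_pos': array([0.27184335, 0.61722758, 0.25231832]), 'tool_rot': array([ 5.60441361e-04,  8.37572867e-01,  5.46324865e-01, -7.21214190e-04]), 'contact_force': array([ 0.09087581,  0.02643267, -0.21468209]), 'torque': array([-0.00629445,  0.02635839,  0.00780639]), 'gripper_width': 0.9990182218656711} 0.022
scene 42.48351614521791 319.5459127140963 201.3725058602634 [[ 0.02136135  0.99968729  0.01300091]
 [ 0.74556883 -0.00726496 -0.66638903]
 [-0.66608619  0.02392804 -0.74549087]] [ 0.09947586 -0.35048821  1.66434131]
top 51.3934890410748 322.6802292352104 200.77331675736923 [[-2.69697292e-02 -9.99636088e-01 -5.70665357e-04]
 [-9.78952498e-01  2.65272154e-02 -2.02356898e-01]
 [ 2.02298396e-01 -4.89885646e-03 -9.79311677e-01]] [-0.07341792  0.51932406  1.01893129]
wrist 65.70646984690485 320.4032039087915 197.95082466426962 [[ 0.40194442  0.9156605  -0.00255432]
 [ 0.87569344 -0.38358203  0.2933016 ]
 [ 0.2675849  -0.12012774 -0.95601655]] [-0.67385117 -0.03797473  0.38088629]
```

View pics/scene0.png

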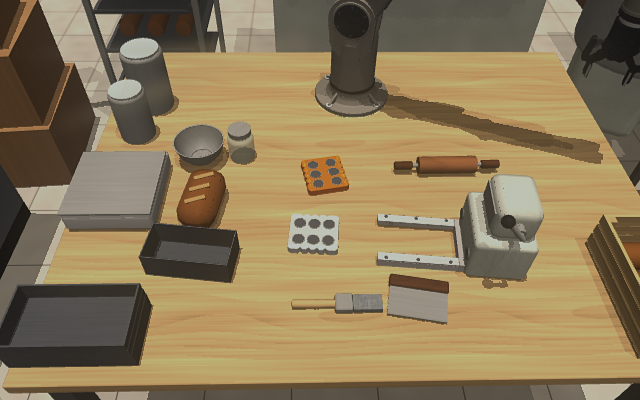

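View pics/top0.png

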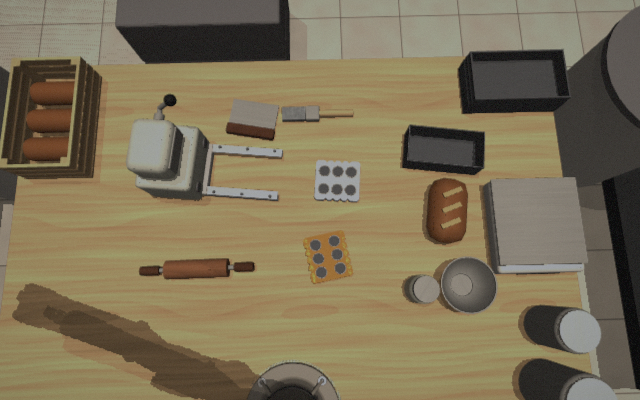

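View pics/wrist0.png

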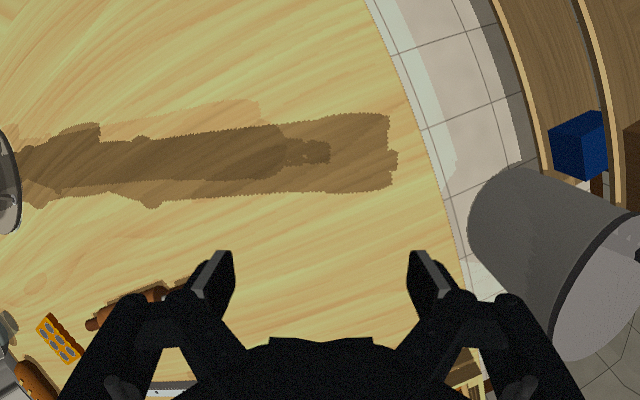

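The plate is the pale one (top ≈ (338,181), scene ≈ (314,234)). The orange look-alike is at top (328,257). The divider's mouth faces the plate, at top (280,153) to (277,196). Next I'll enlarge the crops.

Run:
```python
import cv2,pickle
c=pickle.load(open("pics/top0.pkl","rb"))["frame"][:,:,::-1]
cv2.imwrite("pics/topc.png",cv2.resize(c[130:220,195:375],None,fx=4.4,fy=4.4,interpolation=cv2.INTER_CUBIC))
c=pickle.load(open("pics/scene0.pkl","rb"))["frame"][:,:,::-1]
cv2.imwrite("pics/scenec.png",cv2.resize(c[195:285,280:480],None,fx=4,fy=4,interpolation=cv2.INTER_CUBIC))
```

```text
(no output)
```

View pics/topc.png

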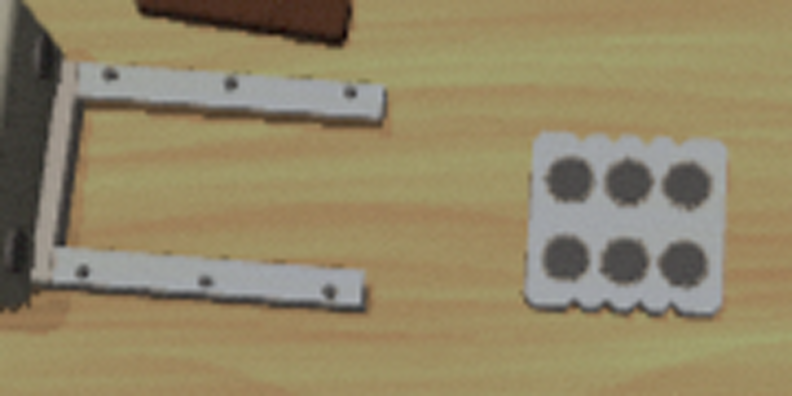

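View pics/scenec.png

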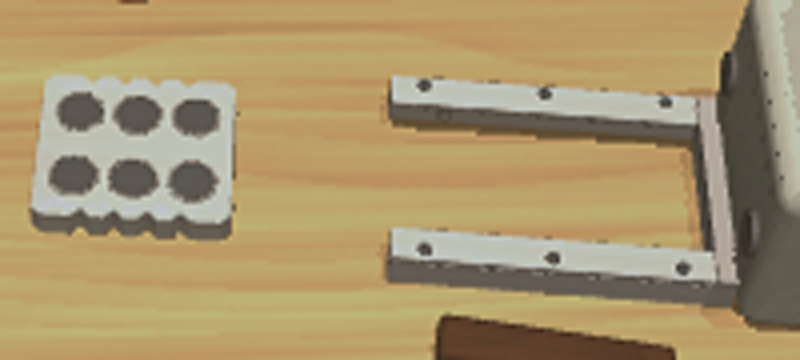

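Top crop: disc centres at (569,179)…(683,263), wall screws at (110,75)…(330,292). In the scene crop both sets are visible too. I'll refine the disc and screw centres by local centroid and convert them to world positions.

```bash
cat > h.py <<'E'
import numpy as np,cv2,pickle
def ray(c,u,v,fish=False):
    f=200/np.tan(np.radians(c["fov_y"]/2))
    a=np.array([(u-c["cx"])/f,(v-c["cy"])/f,1.])
    if fish:
        x,y=u-c["cx"],v-c["cy"];r=np.hypot(x,y);th=r/f
        a=np.array([np.sin(th)*x/max(r,1e-9),np.sin(th)*y/max(r,1e-9),np.cos(th)])
    R=np.array(c["R"]);return -R.T@np.array(c["t"]),R.T@a
def onz(c,u,v,z,fish=False):
    o,d=ray(c,u,v,fish);return o+d*(z-o[2])/d[2]
def proj(c,X):
    f=200/np.tan(np.radians(c["fov_y"]/2));p=np.array(c["R"])@X+np.array(c["t"])
    return c["cx"]+f*p[0]/p[2],c["cy"]+f*p[1]/p[2]
def cen(c,u,v,h):
    g=cv2.cvtColor(c["frame"],cv2.COLOR_RGB2GRAY).astype(float)
    u0,v0=int(round(u)),int(round(v));p=g[v0-h:v0+h+1,u0-h:u0+h+1]
    w=np.clip(np.percentile(p,80)-p,0,None);w[w<0.35*w.max()]=0
    yy,xx=np.mgrid[v0-h:v0+h+1,u0-h:u0+h+1];return (w*xx).sum()/w.sum(),(w*yy).sum()/w.sum()
E
python3 - <<'E'
from h import *
np.set_printoptions(precision=4,suppress=True)
S={"top":((195,130,4.4),[(569,179),(628,182),(687,185),(565,258),(624,261),(683,263)],[(110,75),(231,84),(350,93)],[(83,272),(206,282),(330,292)]),
"scene":((280,195,4.0),[(196,117),(138,115),(80,111),(193,181),(133,178),(73,175)],[(424,250),(553,259),(683,268)],[(424,86),(545,94),(666,103)])}
for n,(o,d,a,b) in S.items():
    c=pickle.load(open(f"pics/{n}0.pkl","rb"))
    P=lambda L,z,h:np.array([onz(c,*( cen(c,o[0]+(u+.5)/o[2]-.5,o[1]+(v+.5)/o[2]-.5,h) if h else (o[0]+(u+.5)/o[2]-.5,o[1]+(v+.5)/o[2]-.5)),z) for u,v in L])
    for h in (0,1):
        D=P(d,.018,4*h);A=P(a,.025,2*h);B=P(b,.025,2*h)
        m=D.mean(0);
        ang=np.degrees(np.arctan2(*np.polyfit((D-m)[:,1],(D-m)[:,0],1)[:1],1)) 
        print(n,h,"plate",m[:2], D[:,:2].tolist() if h==0 else "")
        w=np.linalg.norm(D[0]-D[2]),np.linalg.norm(D[3]-D[5]),np.linalg.norm(D[0]-D[3])
        print(" dims",w)
        for r in [(D[2]-D[0]),(D[5]-D[3]),A[2]-A[0],B[2]-B[0]]:
            r=r*np.sign(r[1]); print("  dir angle",np.degrees(np.arctan2(r[1],r[0])).round(2),np.linalg.norm(r))
        print(" A",A[:,:2].tolist(),"\n B",B[:,:2].tolist())
E
```

```text
top 0 plate [ 0.5808 -0.1274] [[0.6085003052492947, -0.09326052026494187], [0.6056042187033893, -0.12947150972479393], [0.6027102347629488, -0.16565620942323306], [0.558655869139209, -0.08944615544898604], [0.5558037204111898, -0.12533343099822225], [0.5535787089284097, -0.1612200247346467]]
 dims (np.float64(0.07262685952828177), np.float64(0.07195321999772647), np.float64(0.049990170934710934))
  dir angle 85.43 0.07262685952828177
  dir angle 85.95 0.07195321999772647
  dir angle 83.96 0.14920700167340967
  dir angle 83.72 0.1502203477198167
 A [[0.6808935244593757, 0.18880120155057126], [0.6730203289992424, 0.11391349585635441], [0.6651977111748506, 0.040422056136850126]] 
 B [[0.5561934793954149, 0.20222591456939618], [0.5479759891068594, 0.1277807920055744], [0.5397614115189746, 0.052906994085866355]]
top 1 plate [ 0.5806 -0.128 ] 
 dims (np.float64(0.07200116335398189), np.float64(0.07103296825293791), np.float64(0.05005770411274444))
  dir angle 85.92 0.07200116335398189
  dir angle 85.86 0.07103296825293791
  dir angle 84.07 0.14922976412902775
  dir angle 83.33 0.1503568041
[... 949 characters left out ...]
34270087]] 
 B [[0.5424081097556861, 0.053750541332963836], [0.5497069009128694, 0.12863326841937364], [0.5577766019252787, 0.20300909078957838]]
scene 1 plate [ 0.5794 -0.1259] 
 dims (np.float64(0.07204369946081125), np.float64(0.07305245463379298), np.float64(0.04895396687243577))
  dir angle 86.95 0.07204369946081125
  dir angle 84.46 0.07305245463379298
  dir angle 84.15 0.14980117658268724
  dir angle 84.31 0.1488731821884872
 A [[0.6670112648668852, 0.0406215982477022], [0.6738541829782283, 0.11493569567782327], [0.6822687932393161, 0.1896437453719532]] 
 B [[0.541031860412564, 0.054281135019882354], [0.5482482669115524, 0.12901183759573218], [0.5557969348055781, 0.20242031603927121]]
```

```bash
cat >> h.py <<'E'
from scipy.spatial.transform import Rotation as Rt
U=np.array([np.cos(np.radians(84.1)),np.sin(np.radians(84.1))]);M=np.array([.6016,.0270]) # track dir, mouth
V=np.array([-U[1],U[0]])
def tool(o):
    q=o["tool_rot"];return Rt.from_quat([q[1],q[2],q[3],q[0]]).as_matrix()
def delta(o,goal,xang):
    T=tool(o);a=np.degrees(np.arctan2(T[1,0],T[0,0]))
    return (T.T@(np.array(goal)-o["eef_pos"])*1000).round(1),round(-(xang-a),2)
def trk(p): d=np.array(p[:2])-M;return (d@U*1000).round(1),(d@V*1000).round(1)
E
python3 - <<'E'
from h import *; from station import bot
np.set_printoptions(precision=4,suppress=True)
o=bot.get_obs();c=pickle.load(open("pics/wrist0.pkl","rb"))
print("cam in tool",tool(o).T@(-c["R"].T@c["t"]-o["eef_pos"]))
print(trk((.5816,-.127)))
up=np.array([np.cos(np.radians(85.7)),np.sin(np.radians(85.7))])
g=np.array([.5816,-.127])-.100*up
print(g,delta(o,[*g,.15],-5.0))
E
```

```text
cam in tool [-0.     -0.0762 -0.121 ]
(np.float64(-155.2), np.float64(4.1))
[ 0.5741 -0.2267] (array([-650.6,  616.8,  103.5]), np.float64(71.24))
```

{"name": "step_arm", "arguments": {"targets": [[-651,617,0,71.2,0.5],[-651,617,0,71.2,0.5],[-651,617,0,71.2,0.5],[-651,617,0,71.2,0.5],[-651,617,0,71.2,0.5],[-651,617,0,71.2,0.5],[-651,617,0,71.2,0.5],[-651,617,0,71.2,0.5],[-651,617,0,71.2,0.5],[-651,617,0,71.2,0.5],[-651,617,0,71.2,0.5],[-651,617,0,71.2,0.5],[-651,617,0,71.2,0.5],[-651,617,0,71.2,0.5],[-651,617,0,71.2,0.5],[-651,617,0,71.2,0.5],[-651,617,0,71.2,0.5],[-651,617,0,71.2,0.5],[-651,617,0,71.2,0.5],[-651,617,0,71.2,0.5]], "newtons": 20}}

```text
t: 1.82
eef_pos: [0.5532, -0.1686, 0.2532]
tool_rot: [-0.0, 0.999, -0.043, -0.0]
contact_force: [1.4, 1.0, 0.6]
gripper_width: 0.501
```

Run:
```python
from h import *; from station import bot
o=bot.get_obs()
print(o["contact_force"],delta(o,[.5741,-.2267,.12],-5.0))
```

```text
[1.39022169 0.98095025 0.57469541] (array([ 25.9,  56.1, 133.1]), np.float64(0.06))
```

{"name": "step_arm", "arguments": {"targets": [[13,28,20,0,0.5],[20,45,60,0,0.5],[20,50,95,0,0.5],[20,50,120,0,0.5],[20,50,130,0,0.5],[20,50,130,0,0.5],[20,50,130,0,0.5]]}}

```text
t: 2.4
eef_pos: [0.5689, -0.2182, 0.1239]
tool_rot: [0.0, 0.999, -0.043, 0.0]
contact_force: [0.3, -0.0, 0.5]
gripper_width: 0.502
```

Run:
```python
from h import *; from station import bot
o=bot.get_obs()
print(o["t"],o["eef_pos"],o["contact_force"],delta(o,[.5741,-.2267,.12],-5.0))
for n in ("top","wrist","scene"):
    c=bot.read_camera(n);pickle.dump(c,open(f"pics/{n}1.pkl","wb"))
    cv2.imwrite(f"pics/{n}1.png",c["frame"][:,:,::-1])
```

```text
2.4 [ 0.5689137  -0.21816355  0.1239088 ] [ 0.30165721 -0.04523705  0.4870963 ] (array([5.9, 8.1, 3.9]), np.float64(0.06))
```

View pics/wrist1.png

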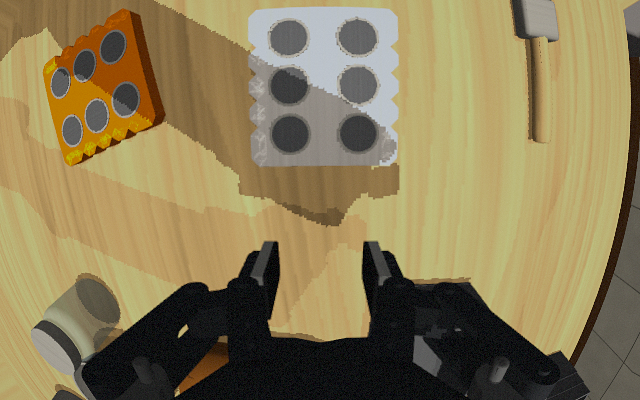

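View pics/scene1.png

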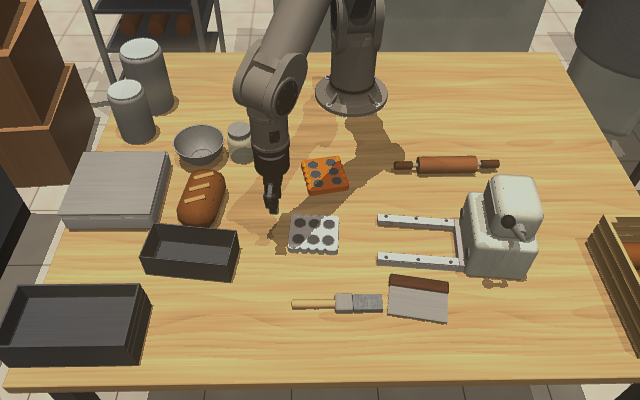

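The wrist view shows the plate straight ahead of the half-closed fingers: disc centres ≈ (289,37), (357,37), (290,86), (358,85), (291,134), (358,134).

Run:
```python
from h import *; from station import bot
c=pickle.load(open("pics/wrist1.pkl","rb"));o=bot.get_obs()
D=np.array([onz(c,u,v,.018,True) for u,v in [(289,37),(357,37),(290,86),(358,85),(291,134),(358,134)]])
print(D.mean(0),trk(D.mean(0)),np.linalg.norm(D[0]-D[4]),np.linalg.norm(D[2]-D[3]))
for i,j in((4,0),(5,1)):
    d=D[i]-D[j];d*=np.sign(d[1]);print(np.degrees(np.arctan2(d[1],d[0])))
T=tool(o);print("plate in tool",T.T@(D.mean(0)-o["eef_pos"]),trk(o["eef_pos"]))
```

```text
[ 0.5787608  -0.12823496  0.018     ] (np.float64(-156.8), np.float64(6.8)) 0.0725579463813253 0.04926833101943868
85.97677021523549
86.10123371319436
plate in tool [ 0.00072626 -0.09061304  0.10737419] (np.float64(-247.3), np.float64(6.3))
```

{"name": "step_arm", "arguments": {"targets": [[1,3,20,0,0.5],[1,3,45,0,0.5],[1,3,65,0,0.5],[1,3,80,0,0.5],[1,3,90,0,0.5],[1,3,96,0,0.5],[1,3,98,0,0.5],[1,3,98,0,0.5],[1,3,98,0,0.5]]}}

```text
t: 3.3
eef_pos: [0.5699, -0.2217, 0.0263]
tool_rot: [0.0, 0.999, -0.043, 0.001]
contact_force: [-0.5, 0.0, 1.4]
gripper_width: 0.502
```

Run:
```python
from h import *; from station import bot
o=bot.get_obs()
print(o["t"],o["eef_pos"],o["contact_force"],trk(o["eef_pos"]))
for n in ("wrist","scene"):
    c=bot.read_camera(n);pickle.dump(c,open(f"pics/{n}2.pkl","wb"))
    f=c["frame"][:,:,::-1]
    if n=="scene": f=cv2.resize(f[190:270,210:370],None,fx=5,fy=5,interpolation=cv2.INTER_CUBIC)
    cv2.imwrite(f"pics/{n}2.png",f)
```

```text
3.3 [ 0.56994558 -0.22168089  0.02630802] [-0.50427911  0.04838434  1.40320433] (np.float64(-250.6), np.float64(5.9))
```

View pics/wrist2.png

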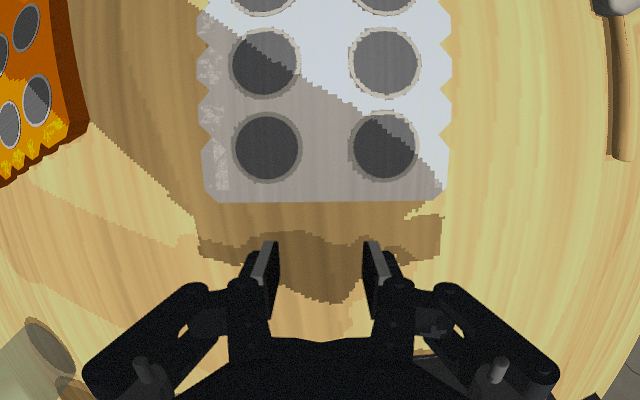

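View pics/scene2.png

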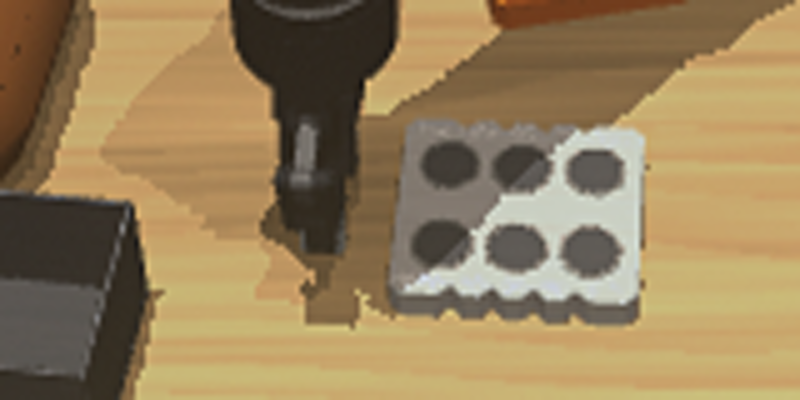

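Run:
```python
from h import *; from station import bot
c=pickle.load(open("pics/wrist2.pkl","rb"));z=c["z_map"];o=bot.get_obs()
R,t=c["R"],c["t"]
vv,uu=np.mgrid[225:300:1,220:420:1]
P=[]
for u,v in zip(uu.ravel(),vv.ravel()):
    if z[v,u]>0.01:
        og,d=ray(c,u,v,True);k=R@d;p=og+d*z[v,u]/k[2];P.append((u,v,*(tool(o).T@(p-o["eef_pos"])*1000),p[2]*1000))
P=np.array(P);print(len(P))
f=P[(abs(P[:,2])<60)&(P[:,7]>4)]
for s in(-1,1):
    g=f[np.sign(f[:,2])==s];g=g[np.argsort(g[:,7])][:400:30];print(g[:,[0,1,2,3,4,7]].round(1) if 0 else g.round(1)[:, [0,1,2,3,4]] )
```

```text
14943Traceback (most recent call last):
  File "<stdin>", line 10, in <module>
IndexError: index 7 is out of bounds for axis 1 with size 6
```

Run:
```python
from h import *; from station import bot
np.set_printoptions(suppress=True)
c=pickle.load(open("pics/wrist2.pkl","rb"));z=c["z_map"];o=bot.get_obs()
R,t=c["R"],c["t"];P=[]
for v in range(225,300):
  for u in range(220,420):
    if z[v,u]>0.01:
        og,d=ray(c,u,v,True);k=R@d;p=og+d*z[v,u]/k[2];P.append((u,v,*(tool(o).T@(p-o["eef_pos"])*1000)))
P=np.array(P);f=P[(abs(P[:,2])<60)&(P[:,4]<21)]
for s in(-1,1):
    g=f[np.sign(f[:,2])==s];g=g[np.argsort(-g[:,4])][:300:25];print(g.round(1))
    print(np.percentile(g[:,3],[0,5]), f[np.sign(f[:,2])==s][:,3].min(), np.abs(f[np.sign(f[:,2])==s][:,2]).min())
```

```text
[[279.  263.  -22.7   3.6  19.9]
 [278.  256.  -22.5  -2.   17.1]
 [278.  263.  -22.4   0.6  14.4]
 [278.  279.  -22.8   9.6  13.6]
 [266.  243.  -27.3 -11.4  12.5]
 [277.  259.  -22.3  -3.4  11.4]
 [268.  245.  -26.  -11.4  10.4]
 [277.  273.  -22.5   3.8  10. ]
 [255.  253.  -32.5  -7.5   9.3]
 [261.  246.  -29.1 -11.6   8.7]
 [264.  248.  -27.6 -10.8   8.2]
 [273.  248.  -23.2 -11.3   7.4]]
[-11.58988053 -11.49910295] -14.57971901987536 21.40259138578761
[[362.  263.   20.6   3.5  19.8]
 [361.  270.   19.9   6.4  17.5]
 [368.  243.   22.1 -10.5  14.6]
 [367.  242.   21.4 -11.5  13.8]
 [364.  257.   20.3  -3.7  12.9]
 [378.  244.   26.6 -11.2  11.9]
 [364.  261.   20.1  -2.6  10.8]
 [366.  246.   20.4 -11.3   9.8]
 [364.  279.   20.5   6.8   9.2]
 [374.  246.   24.1 -11.8   8.7]
 [364.  284.   20.5   9.1   8.2]
 [391.  254.   32.4  -7.9   7.6]]
[-11.7600304  -11.61326476] -14.751790046739288 19.26087004584874
```

{"name": "step_arm", "arguments": {"targets": [[0,0,4,0.3,0.5],[0,-6,6,0.6,0.5],[0,-11,6,1,0.5],[0.3,-15,6,1,0.5],[0.6,-17,6,1,0.5],[0.7,-19,6,1,0.5],[0.8,-21,6,1,0.5],[1,-23,6,1,0.5],[1.1,-25,6,1,0.5],[1.2,-27,6,1,0.5],[1.4,-30,6,1,0.5],[1.5,-33,6,1,0.5]]}}

```text
t: 4.4
eef_pos: [0.5739, -0.1913, 0.0203]
tool_rot: [0.002, 0.999, -0.053, 0.001]
contact_force: [-1.2, -6.0, 5.5]
gripper_width: 0.502
```

Run:
```python
from h import *; from station import bot
o=bot.get_obs()
print(o["t"],o["eef_pos"],o["contact_force"],trk(o["eef_pos"]))
c=bot.read_camera("wrist");pickle.dump(c,open(f"pics/wrist3.pkl","wb"))
cv2.imwrite(f"pics/wrist3.png",c["frame"][:,:,::-1])
```

```text
4.4 [ 0.57392054 -0.1912909   0.02027679] [-1.22232713 -6.04026199  5.45002938] (np.float64(-220.0), np.float64(5.1))
```

View pics/wrist3.png

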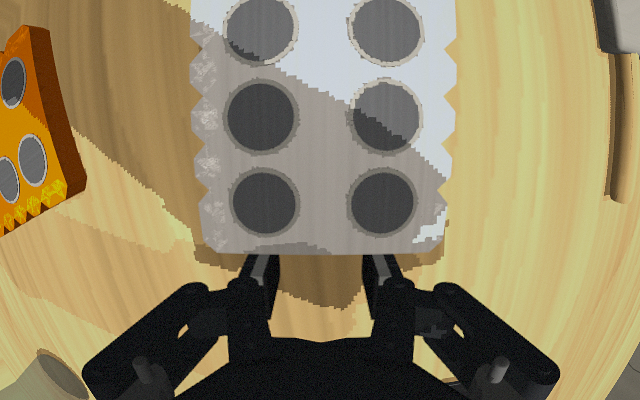

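The plate is in contact and moving. There's an odd 5.5 N upward force, so I'll raise 3 mm in case the tips graze the bench.

{"name": "step_arm", "arguments": {"targets": [[0,0,-1.5,0,0.5],[0,0,-3,0,0.5],[0,0,-3,0,0.5]]}}

```text
t: 4.7
eef_pos: [0.5735, -0.1884, 0.0223]
tool_rot: [-0.0, 0.999, -0.052, -0.0]
contact_force: [-0.1, -1.0, 0.3]
gripper_width: 0.495
```

{"name": "step_arm", "arguments": {"targets": [[0.1,-2,0,0,0.5],[0.2,-5,0,0,0.5],[0.4,-8,0,0,0.5],[0.5,-11,0,0,0.5]]}}

```text
t: 5.03
eef_pos: [0.5754, -0.1776, 0.0223]
tool_rot: [0.0, 0.999, -0.052, 0.0]
contact_force: [0.4, -2.5, 0.0]
gripper_width: 0.499
```

Run:
```python
from h import *; from station import bot
o=bot.get_obs()
T=tool(o);print(trk(o["eef_pos"]),np.degrees(np.arctan2(T[1,0],T[0,0])))
```

```text
(np.float64(-206.2), np.float64(5.1)) -5.9682100726595735
```

{"name": "step_arm", "arguments": {"targets": [[0.1,-3,0,0,0.5],[0.3,-6,0,0,0.5],[0.4,-10,0,0,0.5],[0.6,-14,0,0,0.5],[0.8,-18,0,0,0.5],[1,-22,0,0,0.5],[1.2,-26,0,0,0.5],[1.4,-30,0,0,0.5],[1.6,-34,0,0,0.5],[1.8,-38,0,0,0.5],[2,-42,0,0,0.5],[2.1,-45,0,0,0.5],[2.1,-47,0,0,0.5],[2.1,-47,0,0,0.5]]}}

```text
t: 6.2
eef_pos: [0.5823, -0.1302, 0.0221]
tool_rot: [-0.0, 0.999, -0.052, -0.0]
contact_force: [-0.0, 0.5, 0.4]
gripper_width: 0.494
```

Run:
```python
from h import *; from station import bot
o=bot.get_obs()
print(o["t"],o["contact_force"],trk(o["eef_pos"]))
for n in ("wrist","scene","top"):
    c=bot.read_camera(n);pickle.dump(c,open(f"pics/{n}4.pkl","wb"))
    f=c["frame"][:,:,::-1]
    if n=="scene": f=cv2.resize(f[195:285,290:490],None,fx=4,fy=4,interpolation=cv2.INTER_CUBIC)
    if n=="top": f=cv2.resize(f[130:220,195:375],None,fx=4.4,fy=4.4,interpolation=cv2.INTER_CUBIC)
    cv2.imwrite(f"pics/{n}4.png",f)
```

```text
6.2 [-0.00375837  0.52081792  0.36242271] (np.float64(-158.4), np.float64(3.0))
```

View pics/wrist4.png

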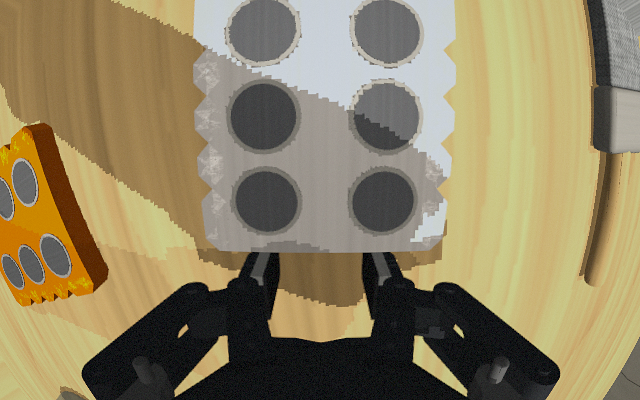

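View pics/scene4.png

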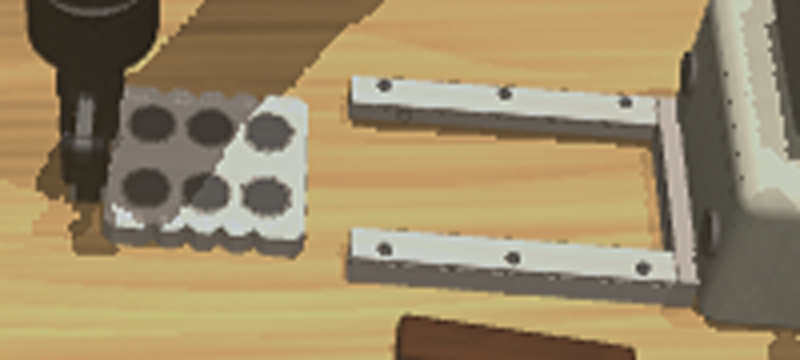

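View pics/top4.png

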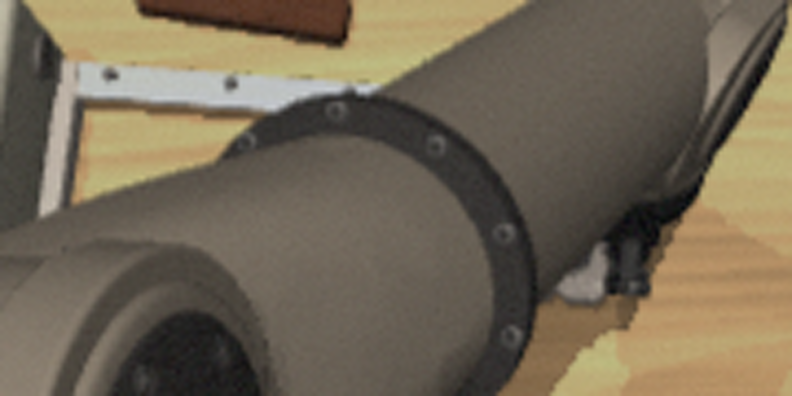

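Scene crop: discs (152,124), (210,127), (269,131), (146,188), (206,192), (267,196), and screws at (385,86)…(643,268). The top view is blocked by the arm.

```bash
cat >> h.py <<'E'
def rel(c,o,d,a,b):
    P=lambda L,z:np.array([onz(c,o[0]+(u+.5)/o[2]-.5,o[1]+(v+.5)/o[2]-.5,z)[:2] for u,v in L])
    D=P(d,.018);A=P(a,.025);B=P(b,.025)
    ax=(A[2]-A[0]+B[2]-B[0]);ax/=np.linalg.norm(ax);m=(A[0]+B[0])/2-.020*ax;n=np.array([-ax[1],ax[0]])
    x=D[2]-D[0]+D[5]-D[3];q=D.mean(0)-m
    print("axis deg",np.degrees(np.arctan2(ax[1],ax[0])),"mouth",m,"plate x,y mm",q@ax*1e3,q@n*1e3,"yaw rel",np.degrees(np.arctan2(x@n,x@ax)))
E
python3 - <<'E'
from h import *
c=pickle.load(open("pics/scene4.pkl","rb"))
rel(c,(290,195,4.),[(152,124),(210,127),(269,131),(146,188),(206,192),(267,196)],[(385,249),(514,258),(643,268)],[(385,86),(505,94),(626,103)])
c=pickle.load(open("pics/scene0.pkl","rb"))
rel(c,(280,195,4.),[(80,111),(138,115),(196,117),(73,175),(133,178),(193,181)],[(424,250),(553,259),(683,268)],[(424,86),(545,94),(666,103)])
c=pickle.load(open("pics/top0.pkl","rb"))
rel(c,(195,130,4.4),[(687,185),(628,182),(569,179),(683,263),(624,261),(565,258)],[(350,93),(231,84),(110,75)],[(330,292),(206,282),(83,272)])
E
```

```text
axis deg 84.11416280026785 mouth [0.60256957 0.02778905] plate x,y mm -86.64636259929111 -0.01119302132440592 yaw rel 0.6716743953532311
axis deg 84.27227705089197 mouth [0.6029745  0.02713936] plate x,y mm -155.41229615932167 5.033265881942537 yaw rel 1.3828289217253986
axis deg 83.84042021628136 mouth [0.6003336  0.02677999] plate x,y mm -155.3828456315408 2.8690551061488536 yaw rel 1.8488833993238678
```

{"name": "step_arm", "arguments": {"targets": [[0,4,0,0,0.5],[0,4,-20,0,0.5],[0,4,-60,0,0.5],[0,4,-100,0,0.5],[0,4,-130,0,0.5],[0,4,-130,0,0.5],[0,4,-130,0,0.5]]}}

```text
t: 6.93
eef_pos: [0.5828, -0.1355, 0.1541]
tool_rot: [-0.0, 0.999, -0.052, 0.002]
contact_force: [-0.9, -0.1, -1.1]
gripper_width: 0.505
```

Run:
```python
from h import *; from station import bot
o=bot.get_obs()
print(o["t"],o["contact_force"],trk(o["eef_pos"]))
for n in ("wrist",):
    c=bot.read_camera(n);pickle.dump(c,open(f"pics/{n}5.pkl","wb"))
    f=c["frame"][:,:,::-1]
    cv2.imwrite(f"pics/{n}5.png",f)
    cv2.imwrite(f"pics/{n}5c.png",cv2.resize(f[:200,190:450],None,fx=3,fy=3,interpolation=cv2.INTER_CUBIC))
```

```text
6.9333 [-0.87482918 -0.09090546 -1.10500721] (np.float64(-163.6), np.float64(2.0))
```

View pics/wrist5.png

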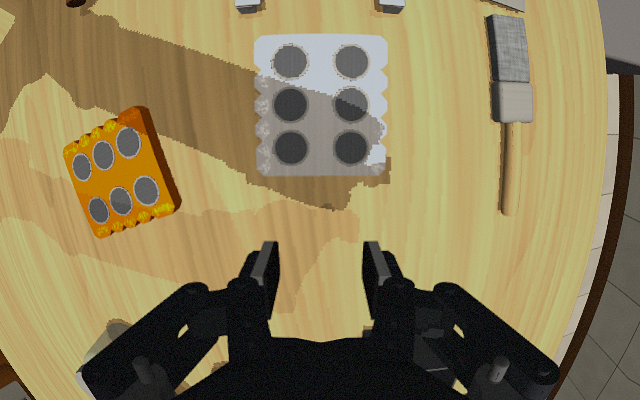

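View pics/wrist5c.png

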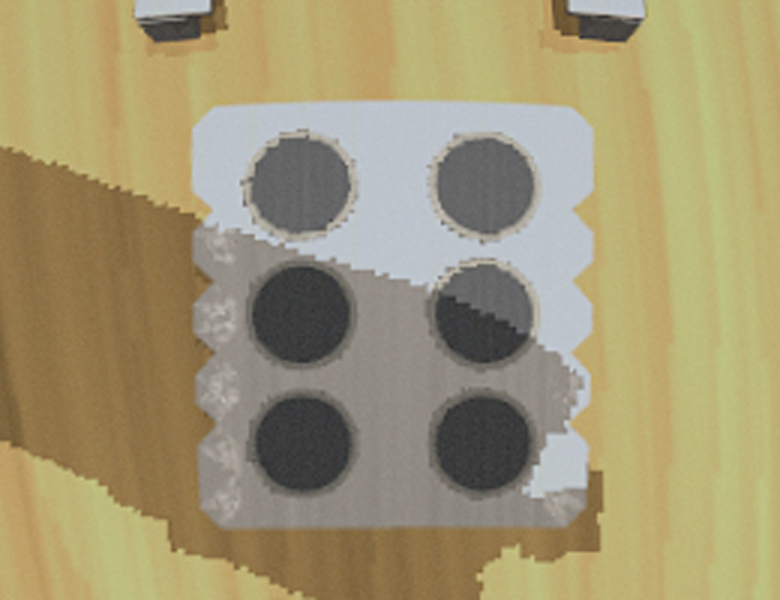

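Run:
```python
from h import *
c=pickle.load(open("pics/wrist5.pkl","rb"));f=c["frame"][:,:,::-1]
a=cv2.resize(f[0:20,225:272],None,fx=8,fy=8,interpolation=cv2.INTER_CUBIC);b=cv2.resize(f[0:20,368:415],None,fx=8,fy=8,interpolation=cv2.INTER_CUBIC)
cv2.imwrite("pics/ends5.png",np.hstack([a,b]))
```

```text
(no output)
```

View pics/ends5.png

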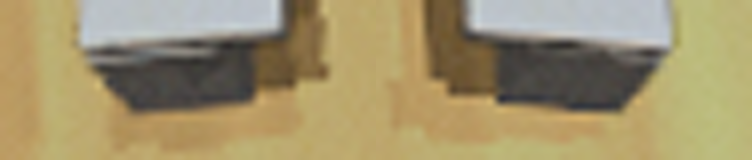

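Wall ends: left panel's top edge runs (82,48) to (286,35) and its base (133,110) to (252,100). Right panel's top edge is (466,36) to (671,48), base (497,101) to (622,109). I'll compare with the disc centres in the same picture.

Run:
```python
from h import *
np.set_printoptions(precision=4,suppress=True)
c=pickle.load(open("pics/wrist5.pkl","rb"))
L=lambda x,y:(225+(x+.5)/8-.5,(y+.5)/8-.5)
R=lambda x,y:(368+(x-376+.5)/8-.5,(y+.5)/8-.5)
g=lambda p,z:onz(c,*p,z,True)[:2]
W=[g(L(82,48),.025),g(L(286,35),.025),g(R(466,36),.025),g(R(671,48),.025)]
B=[g(L(133,110),0),g(L(252,100),0),g(R(497,101),0),g(R(622,109),0)]
D=np.array([g((190+(u+.5)/3-.5,(v+.5)/3-.5),.018) for u,v in [(300,185),(301,315),(302,443),(485,186),(484,313),(482,442)]])
for Q in(W,B):
    Q=np.array(Q);v=Q[3]-Q[0];v2=Q[2]-Q[1]
    print(np.linalg.norm(v),np.linalg.norm(v2),"axis",np.degrees(np.arctan2(v[1],v[0]))+90,np.degrees(np.arctan2(v2[1],v2[0]))+90)
    m=Q.mean(0)
    for ax in(84.1,):
        u=np.array([np.cos(np.radians(ax)),np.sin(np.radians(ax))]);n=np.array([-u[1],u[0]]);q=D.mean(0)-m
        print(" mouth",m," plate rel",q@u*1e3,q@n*1e3)
x=D[0]-D[2];y=D[3]-D[5];print(np.degrees(np.arctan2(x[1],x[0])),np.degrees(np.arctan2(y[1],y[0])),np.linalg.norm(x),np.linalg.norm(D[1]-D[4]))
x=D[3:].mean(0)-D[:3].mean(0);print(np.degrees(np.arctan2(x[1],x[0]))+90)
```

```text
0.13893484649300705 0.09585956664102163 axis 84.08629325693056 84.01292316277659
 mouth [0.5981 0.0266]  plate rel -86.24203417269892 -0.6953420777661015
0.14061688182100573 0.1125051989954464 axis 84.14541181732822 84.002288830733
 mouth [0.5981 0.0272]  plate rel -86.88913879177271 -0.7150883425085629
83.99559145833278 83.9697510568219 0.07213163398667165 0.050072470190229826
84.30950198249458
```

Clean result: the plate is at x = −86.6 mm, y = −0.7 mm, yaw ≈ 0 relative to the track, and the sizes match (139/140, 96, 112.5). I'll go back down behind it.

{"name": "step_arm", "arguments": {"targets": [[0,1,35,0,0.5],[0,1,75,0,0.5],[0,1,100,0,0.5],[0,1,118,0,0.5],[0,1,127,0,0.5],[0,1,130,0,0.5],[0,1,130,0,0.5]]}}

```text
t: 7.57
eef_pos: [0.5798, -0.1361, 0.0211]
tool_rot: [-0.001, 0.999, -0.052, -0.002]
contact_force: [-0.1, 1.1, 0.7]
gripper_width: 0.499
```

Run:
```python
from h import *; from station import bot
o=bot.get_obs()
T=tool(o);print(o["t"],o["contact_force"],o["eef_pos"],trk(o["eef_pos"]),np.degrees(np.arctan2(T[1,0],T[0,0])))
```

```text
7.5667 [-0.12059807  1.0770291   0.69671734] [ 0.57983868 -0.1360764   0.02108888] (np.float64(-164.4), np.float64(4.9)) -5.995904145889914
```

{"name": "step_arm", "arguments": {"targets": [[0,-2,0,0,0.5],[0,-4,0,0,0.5],[0,-6,0,0,0.5],[0,-8,0,0,0.5],[-0.1,-10,0,0,0.5],[-0.2,-12,0,0,0.5],[-0.3,-15,0,0,0.5],[-0.4,-18,0,0,0.5],[-0.5,-21,0,0,0.5],[-0.6,-24,0,0,0.5],[-0.6,-26,0,0,0.5],[-0.6,-28,0,0,0.5],[-0.6,-30,0,0,0.5]]}}

```text
t: 8.65
eef_pos: [0.5843, -0.1063, 0.0224]
tool_rot: [0.0, 0.999, -0.052, 0.0]
contact_force: [0.2, -2.5, 0.3]
gripper_width: 0.498
```

{"name": "step_arm", "arguments": {"targets": [[0,-1.5,0,0,0.5],[0,-3,0,0,0.5],[0,-4.5,0,0,0.5]]}}

```text
t: 8.9
eef_pos: [0.5847, -0.1019, 0.0223]
tool_rot: [0.0, 0.999, -0.052, 0.0]
contact_force: [-0.2, -1.8, 0.8]
gripper_width: 0.502
```

{"name": "step_arm", "arguments": {"targets": [[0,-1.5,0,0,0.5],[0,-3,0,0,0.5],[0,-4.5,0,0,0.5]]}}

```text
t: 9.15
eef_pos: [0.5852, -0.0974, 0.0224]
tool_rot: [0.0, 0.999, -0.052, 0.0]
contact_force: [0.7, -2.3, 1.2]
gripper_width: 0.497
```

Run:
```python
from h import *; from station import bot
o=bot.get_obs()
T=tool(o);print(o["t"],o["contact_force"],o["eef_pos"],trk(o["eef_pos"]),np.degrees(np.arctan2(T[1,0],T[0,0])))
c=bot.read_camera("scene");pickle.dump(c,open(f"pics/scene6.pkl","wb"))
f=c["frame"][:,:,::-1]
cv2.imwrite(f"pics/scene6.png",cv2.resize(f[195:285,290:490],None,fx=4,fy=4,interpolation=cv2.INTER_CUBIC))
```

```text
9.15 [ 0.69077774 -2.25318962  1.21288322] [ 0.5851874  -0.09739842  0.0223562 ] (np.float64(-125.4), np.float64(3.5)) -5.979102086471213
```

View pics/scene6.png

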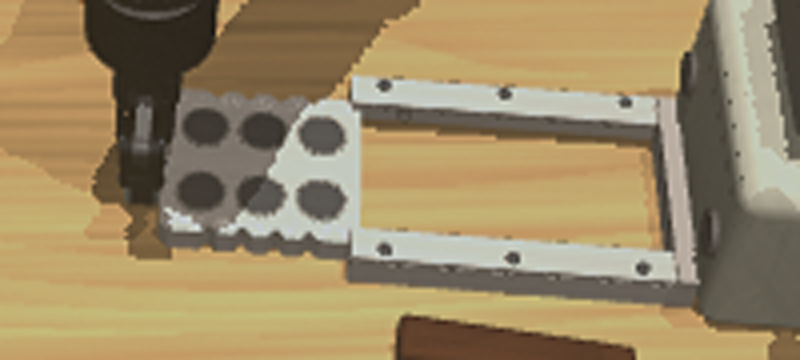

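The plate's leading end has entered the mouth squarely (crop x≈360, between the walls) with about 2 N. Continuing.

{"name": "step_arm", "arguments": {"targets": [[0,-1.5,0,0,0.5],[0,-3,0,0,0.5],[0,-4.5,0,0,0.5],[0,-6,0,0,0.5]]}}

```text
t: 9.53
eef_pos: [0.5858, -0.0913, 0.0223]
tool_rot: [0.0, 0.999, -0.052, 0.0]
contact_force: [0.7, -2.7, 1.1]
gripper_width: 0.502
```

{"name": "step_arm", "arguments": {"targets": [[0,-1.5,0,0,0.5],[0,-3,0,0,0.5],[0,-4.5,0,0,0.5],[0,-6,0,0,0.5]]}}

```text
t: 9.87
eef_pos: [0.5864, -0.0854, 0.0223]
tool_rot: [0.0, 0.999, -0.052, 0.0]
contact_force: [-0.2, -2.8, 2.5]
gripper_width: 0.503
```

{"name": "step_arm", "arguments": {"targets": [[0,-1,0,0,0.5],[0,-2,0,0,0.5],[0,-3,0,0,0.5]]}}

```text
t: 10.12
eef_pos: [0.5867, -0.0824, 0.0223]
tool_rot: [0.0, 0.999, -0.052, 0.0]
contact_force: [-0.2, -3.4, 1.7]
gripper_width: 0.501
```

{"name": "step_arm", "arguments": {"targets": [[0,-1,0,0,0.5],[0,-2,0,0,0.5],[0,-3,0,0,0.5]]}}

```text
t: 10.37
eef_pos: [0.587, -0.0795, 0.0223]
tool_rot: [0.0, 0.999, -0.052, 0.0]
contact_force: [-0.3, -2.1, 1.9]
gripper_width: 0.499
```

{"name": "step_arm", "arguments": {"targets": [[0,-1,0,0,0.5],[0,-2,0,0,0.5],[0,-3,0,0,0.5]]}}

```text
t: 10.62
eef_pos: [0.5873, -0.0765, 0.0223]
tool_rot: [0.0, 0.999, -0.052, 0.0]
contact_force: [-0.8, -2.8, 1.2]
gripper_width: 0.497
```

{"name": "step_arm", "arguments": {"targets": [[0,-1,0,0,0.5],[0,-2,0,0,0.5]]}}

```text
t: 10.78
eef_pos: [0.5875, -0.0744, 0.0223]
tool_rot: [-0.0, 0.999, -0.052, 0.0]
contact_force: [-0.7, -2.8, 1.9]
gripper_width: 0.501
```

{"name": "step_arm", "arguments": {"targets": [[0,-1,0,0,0.5],[0,-2,0,0,0.5]]}}

```text
t: 10.95
eef_pos: [0.5877, -0.0724, 0.0223]
tool_rot: [-0.0, 0.999, -0.052, -0.0]
contact_force: [-0.5, -3.1, 2.6]
gripper_width: 0.501
```

{"name": "step_arm", "arguments": {"targets": [[0,-1,0,0,0.5],[0,-2,0,0,0.5]]}}

```text
t: 11.12
eef_pos: [0.588, -0.0705, 0.0223]
tool_rot: [0.0, 0.999, -0.052, 0.0]
contact_force: [0.7, -4.9, 0.5]
gripper_width: 0.501
```

{"name": "step_arm", "arguments": {"targets": [[0,-1,0,0,0.5],[0,-2,0,0,0.5]]}}

```text
t: 11.28
eef_pos: [0.5885, -0.0697, 0.0224]
tool_rot: [0.001, 0.999, -0.052, 0.001]
contact_force: [2.0, -6.9, -0.5]
gripper_width: 0.498
```

{"name": "step_arm", "arguments": {"targets": [[0,-1,0,0,0.5],[0,-2,0,0,0.5]]}}

```text
t: 11.45
eef_pos: [0.5889, -0.0688, 0.0224]
tool_rot: [0.002, 0.999, -0.053, 0.001]
contact_force: [1.5, -8.8, -1.2]
gripper_width: 0.497
```

{"name": "step_arm", "arguments": {"targets": [[0,-1,0,0,0.5],[0,-2,0,0,0.5]]}}

```text
t: 11.62
eef_pos: [0.5889, -0.0675, 0.0224]
tool_rot: [0.002, 0.999, -0.053, 0.001]
contact_force: [2.2, -9.8, -0.8]
gripper_width: 0.501
```

The corner has met the catch (force rising to about 10 N at TCP y ≈ −0.068). Continuing slowly.

{"name": "step_arm", "arguments": {"targets": [[0,-1,0,0,0.5]]}}

```text
t: 11.7
eef_pos: [0.5889, -0.0664, 0.0223]
tool_rot: [0.002, 0.999, -0.053, 0.001]
contact_force: [1.6, -8.7, -0.8]
gripper_width: 0.501
```

{"name": "step_arm", "arguments": {"targets": [[0,-1,0,0,0.5]]}}

```text
t: 11.78
eef_pos: [0.5891, -0.0651, 0.0224]
tool_rot: [0.002, 0.999, -0.053, 0.001]
contact_force: [1.2, -7.8, 0.3]
gripper_width: 0.504
```

{"name": "step_arm", "arguments": {"targets": [[0,-1,0,0,0.5]]}}

```text
t: 11.87
eef_pos: [0.5891, -0.0636, 0.0223]
tool_rot: [0.001, 0.999, -0.053, 0.001]
contact_force: [1.2, -5.9, 1.4]
gripper_width: 0.495
```

{"name": "step_arm", "arguments": {"targets": [[0,-1,0,0,0.5]]}}

```text
t: 11.95
eef_pos: [0.5892, -0.0622, 0.0223]
tool_rot: [0.001, 0.999, -0.053, 0.0]
contact_force: [0.6, -6.6, 0.9]
gripper_width: 0.501
```

{"name": "step_arm", "arguments": {"targets": [[0,-1,0,0,0.5]]}}

```text
t: 12.03
eef_pos: [0.5893, -0.061, 0.0223]
tool_rot: [0.001, 0.999, -0.053, 0.0]
contact_force: [0.5, -6.3, 0.6]
gripper_width: 0.498
```

{"name": "step_arm", "arguments": {"targets": [[0,-1,0,0,0.5]]}}

```text
t: 12.12
eef_pos: [0.5894, -0.0599, 0.0223]
tool_rot: [0.001, 0.999, -0.053, 0.0]
contact_force: [0.1, -6.0, -0.1]
gripper_width: 0.501
```

{"name": "step_arm", "arguments": {"targets": [[0,-1,0,0,0.5]]}}

```text
t: 12.2
eef_pos: [0.5895, -0.0589, 0.0223]
tool_rot: [0.001, 0.999, -0.053, 0.0]
contact_force: [1.2, -6.2, 0.9]
gripper_width: 0.499
```

{"name": "step_arm", "arguments": {"targets": [[0,-1,0,0,0.5]]}}

```text
t: 12.28
eef_pos: [0.5896, -0.0578, 0.0223]
tool_rot: [0.001, 0.999, -0.053, 0.0]
contact_force: [0.9, -6.3, 0.2]
gripper_width: 0.505
```

{"name": "step_arm", "arguments": {"targets": [[0,-1,0,0,0.5],[0,-2,0,0,0.5]]}}

```text
t: 12.45
eef_pos: [0.5898, -0.0558, 0.0223]
tool_rot: [0.001, 0.999, -0.053, 0.0]
contact_force: [0.9, -5.2, 0.2]
gripper_width: 0.505
```

{"name": "step_arm", "arguments": {"targets": [[0,-1,0,0,0.5],[0,-2,0,0,0.5]]}}

```text
t: 12.62
eef_pos: [0.5901, -0.0538, 0.0223]
tool_rot: [0.001, 0.999, -0.053, 0.001]
contact_force: [-0.1, -5.4, 0.3]
gripper_width: 0.5
```

{"name": "step_arm", "arguments": {"targets": [[0,-1,0,0,0.5],[0,-2,0,0,0.5]]}}

```text
t: 12.78
eef_pos: [0.5903, -0.0517, 0.0223]
tool_rot: [0.001, 0.999, -0.053, 0.001]
contact_force: [1.3, -6.2, 0.3]
gripper_width: 0.503
```

{"name": "step_arm", "arguments": {"targets": [[0,-1,0,0,0.5],[0,-2,0,0,0.5]]}}

```text
t: 12.95
eef_pos: [0.5906, -0.0497, 0.0223]
tool_rot: [0.001, 0.999, -0.053, 0.001]
contact_force: [2.2, -4.7, 1.0]
gripper_width: 0.501
```

{"name": "step_arm", "arguments": {"targets": [[0,-1,0,0,0.5]]}}

```text
t: 13.03
eef_pos: [0.5907, -0.0487, 0.0223]
tool_rot: [0.001, 0.999, -0.053, 0.001]
contact_force: [1.4, -5.5, -0.3]
gripper_width: 0.501
```

{"name": "step_arm", "arguments": {"targets": [[0,-1,0,0,0.5]]}}

```text
t: 13.12
eef_pos: [0.5908, -0.0477, 0.0223]
tool_rot: [0.001, 0.999, -0.053, 0.001]
contact_force: [0.8, -5.8, 0.8]
gripper_width: 0.501
```

{"name": "step_arm", "arguments": {"targets": [[0,-1,0,0,0.5]]}}

```text
t: 13.2
eef_pos: [0.5909, -0.0466, 0.0223]
tool_rot: [0.001, 0.999, -0.053, 0.0]
contact_force: [0.9, -5.0, 1.0]
gripper_width: 0.5
```

{"name": "step_arm", "arguments": {"targets": [[0,-1,0,0,0.5]]}}

```text
t: 13.28
eef_pos: [0.5908, -0.0453, 0.0223]
tool_rot: [0.0, 0.999, -0.053, 0.0]
contact_force: [0.7, -4.3, 1.0]
gripper_width: 0.5
```

{"name": "step_arm", "arguments": {"targets": [[0,-1,0,0,0.5]]}}

```text
t: 13.37
eef_pos: [0.5907, -0.0439, 0.0223]
tool_rot: [0.0, 0.999, -0.052, -0.0]
contact_force: [-0.3, -4.5, 2.8]
gripper_width: 0.502
```

{"name": "step_arm", "arguments": {"targets": [[0,-1,0,0,0.5]]}}

```text
t: 13.45
eef_pos: [0.5905, -0.0423, 0.0222]
tool_rot: [-0.0, 0.999, -0.052, -0.0]
contact_force: [-1.3, -2.3, 1.9]
gripper_width: 0.501
```

{"name": "step_arm", "arguments": {"targets": [[0,-1,0,0,0.5]]}}

```text
t: 13.53
eef_pos: [0.5905, -0.041, 0.0221]
tool_rot: [-0.0, 0.999, -0.052, -0.001]
contact_force: [-0.7, -3.2, 1.9]
gripper_width: 0.502
```

{"name": "step_arm", "arguments": {"targets": [[0,-1,0,0,0.5]]}}

```text
t: 13.62
eef_pos: [0.5912, -0.0403, 0.0222]
tool_rot: [-0.0, 0.999, -0.052, 0.0]
contact_force: [2.4, -3.9, -1.1]
gripper_width: 0.5
```

{"name": "step_arm", "arguments": {"targets": [[0,-1,0,0,0.5]]}}

```text
t: 13.7
eef_pos: [0.5918, -0.0397, 0.0223]
tool_rot: [0.0, 0.999, -0.052, 0.001]
contact_force: [2.9, -5.0, -1.5]
gripper_width: 0.498
```

{"name": "step_arm", "arguments": {"targets": [[0,-1,0,0,0.5]]}}

```text
t: 13.78
eef_pos: [0.5918, -0.0395, 0.0223]
tool_rot: [0.001, 0.999, -0.052, 0.001]
contact_force: [2.2, -7.2, -1.7]
gripper_width: 0.5
```

{"name": "step_arm", "arguments": {"targets": [[0,-1,0,0,0.5]]}}

```text
t: 13.87
eef_pos: [0.5918, -0.0394, 0.0224]
tool_rot: [0.001, 0.999, -0.052, 0.001]
contact_force: [1.4, -8.8, -1.7]
gripper_width: 0.503
```

{"name": "step_arm", "arguments": {"targets": [[0,-1,0,0,0.5]]}}

```text
t: 13.95
eef_pos: [0.5918, -0.0389, 0.0224]
tool_rot: [0.001, 0.999, -0.053, 0.001]
contact_force: [1.3, -9.8, -1.2]
gripper_width: 0.5
```

Click 1 came at TCP y ≈ −0.040, as geometry predicted (force dipped, then climbed again). I expect click 2 near −0.020 and click 3 near 0.000.

{"name": "step_arm", "arguments": {"targets": [[0,-1,0,0,0.5]]}}

```text
t: 14.03
eef_pos: [0.5919, -0.0383, 0.0224]
tool_rot: [0.002, 0.999, -0.053, 0.001]
contact_force: [1.5, -9.7, -0.9]
gripper_width: 0.5
```

{"name": "step_arm", "arguments": {"targets": [[0,-1,0,0,0.5]]}}

```text
t: 14.12
eef_pos: [0.5919, -0.0376, 0.0224]
tool_rot: [0.002, 0.999, -0.053, 0.001]
contact_force: [1.4, -10.7, -1.7]
gripper_width: 0.5
```

{"name": "step_arm", "arguments": {"targets": [[0,-1,0,0,0.5]]}}

```text
t: 14.2
eef_pos: [0.592, -0.0364, 0.0224]
tool_rot: [0.002, 0.999, -0.053, 0.001]
contact_force: [2.0, -8.1, -0.6]
gripper_width: 0.5
```

{"name": "step_arm", "arguments": {"targets": [[0,-1,0,0,0.5]]}}

```text
t: 14.28
eef_pos: [0.5922, -0.035, 0.0224]
tool_rot: [0.001, 0.999, -0.053, 0.001]
contact_force: [1.3, -6.6, -0.8]
gripper_width: 0.499
```

{"name": "step_arm", "arguments": {"targets": [[0,-1,0,0,0.5]]}}

```text
t: 14.37
eef_pos: [0.5923, -0.0332, 0.0223]
tool_rot: [0.001, 0.999, -0.053, 0.0]
contact_force: [1.2, -5.4, -1.7]
gripper_width: 0.501
```

{"name": "step_arm", "arguments": {"targets": [[0,-1,0,0,0.5]]}}

```text
t: 14.45
eef_pos: [0.5925, -0.0316, 0.0223]
tool_rot: [0.001, 0.999, -0.052, 0.0]
contact_force: [1.2, -4.9, -0.2]
gripper_width: 0.5
```

{"name": "step_arm", "arguments": {"targets": [[0,-1,0,0,0.5]]}}

```text
t: 14.53
eef_pos: [0.5926, -0.0303, 0.0223]
tool_rot: [0.0, 0.999, -0.052, 0.0]
contact_force: [2.0, -5.0, -1.1]
gripper_width: 0.498
```

{"name": "step_arm", "arguments": {"targets": [[0,-1,0,0,0.5]]}}

```text
t: 14.62
eef_pos: [0.5927, -0.0292, 0.0223]
tool_rot: [0.0, 0.999, -0.052, 0.0]
contact_force: [1.9, -4.3, -0.3]
gripper_width: 0.5
```

{"name": "step_arm", "arguments": {"targets": [[0,-1,0,0,0.5]]}}

```text
t: 14.7
eef_pos: [0.5929, -0.0281, 0.0223]
tool_rot: [0.0, 0.999, -0.052, 0.0]
contact_force: [2.0, -4.9, -1.3]
gripper_width: 0.501
```

{"name": "step_arm", "arguments": {"targets": [[0,-1,0,0,0.5]]}}

```text
t: 14.78
eef_pos: [0.5929, -0.027, 0.0223]
tool_rot: [0.0, 0.999, -0.052, 0.0]
contact_force: [2.3, -3.8, -1.3]
gripper_width: 0.5
```

{"name": "step_arm", "arguments": {"targets": [[0,-1,0,0,0.5]]}}

```text
t: 14.87
eef_pos: [0.5929, -0.0256, 0.0223]
tool_rot: [-0.0, 0.999, -0.052, 0.0]
contact_force: [1.0, -3.1, -0.1]
gripper_width: 0.506
```

{"name": "step_arm", "arguments": {"targets": [[0,-1,0,0,0.5]]}}

```text
t: 14.95
eef_pos: [0.5927, -0.0244, 0.0223]
tool_rot: [-0.0, 0.999, -0.052, -0.0]
contact_force: [1.0, -3.4, 1.2]
gripper_width: 0.5
```

{"name": "step_arm", "arguments": {"targets": [[0,-1,0,0,0.5]]}}

```text
t: 15.03
eef_pos: [0.5925, -0.0231, 0.0222]
tool_rot: [-0.0, 0.999, -0.052, -0.0]
contact_force: [-0.8, -2.4, 1.7]
gripper_width: 0.499
```

{"name": "step_arm", "arguments": {"targets": [[0,-1,0,0,0.5]]}}

```text
t: 15.12
eef_pos: [0.5926, -0.022, 0.0222]
tool_rot: [-0.0, 0.999, -0.052, -0.0]
contact_force: [-0.6, -1.3, 2.9]
gripper_width: 0.5
```

{"name": "step_arm", "arguments": {"targets": [[0,-1,0,0,0.5]]}}

```text
t: 15.2
eef_pos: [0.5927, -0.0211, 0.0222]
tool_rot: [-0.0, 0.999, -0.052, -0.0]
contact_force: [-0.4, -3.1, 1.4]
gripper_width: 0.5
```

{"name": "step_arm", "arguments": {"targets": [[0,-1,0,0,0.5]]}}

```text
t: 15.28
eef_pos: [0.5931, -0.0205, 0.0223]
tool_rot: [-0.0, 0.999, -0.052, -0.0]
contact_force: [1.7, -2.0, 0.1]
gripper_width: 0.502
```

{"name": "step_arm", "arguments": {"targets": [[0,-1,0,0,0.5]]}}

```text
t: 15.37
eef_pos: [0.5936, -0.0199, 0.0223]
tool_rot: [0.0, 0.999, -0.052, 0.0]
contact_force: [1.8, -4.7, -1.5]
gripper_width: 0.502
```

{"name": "step_arm", "arguments": {"targets": [[0,-1,0,0,0.5]]}}

```text
t: 15.45
eef_pos: [0.5936, -0.0197, 0.0223]
tool_rot: [0.001, 0.999, -0.052, 0.0]
contact_force: [1.3, -6.4, -0.7]
gripper_width: 0.499
```

{"name": "step_arm", "arguments": {"targets": [[0,-1,0,0,0.5]]}}

```text
t: 15.53
eef_pos: [0.5936, -0.0196, 0.0224]
tool_rot: [0.001, 0.999, -0.052, 0.0]
contact_force: [0.8, -8.4, -0.7]
gripper_width: 0.497
```

{"name": "step_arm", "arguments": {"targets": [[0,-1,0,0,0.5]]}}

```text
t: 15.62
eef_pos: [0.5936, -0.0193, 0.0223]
tool_rot: [0.002, 0.999, -0.053, 0.0]
contact_force: [1.5, -8.5, -0.8]
gripper_width: 0.501
```

{"name": "step_arm", "arguments": {"targets": [[0,-1,0,0,0.5]]}}

```text
t: 15.7
eef_pos: [0.5937, -0.0188, 0.0224]
tool_rot: [0.002, 0.999, -0.053, 0.0]
contact_force: [1.5, -9.8, -1.1]
gripper_width: 0.5
```

{"name": "step_arm", "arguments": {"targets": [[0,-1,0,0,0.5]]}}

```text
t: 15.78
eef_pos: [0.5938, -0.0182, 0.0224]
tool_rot: [0.002, 0.999, -0.053, 0.001]
contact_force: [1.3, -11.5, -0.4]
gripper_width: 0.502
```

Click 2 came at TCP y ≈ −0.020. On to the third.

{"name": "step_arm", "arguments": {"targets": [[0,-1,0,0,0.5]]}}

```text
t: 15.87
eef_pos: [0.5938, -0.0173, 0.0224]
tool_rot: [0.002, 0.999, -0.053, 0.0]
contact_force: [2.4, -8.9, -0.5]
gripper_width: 0.499
```

{"name": "step_arm", "arguments": {"targets": [[0,-1,0,0,0.5]]}}

```text
t: 15.95
eef_pos: [0.5939, -0.0161, 0.0223]
tool_rot: [0.002, 0.999, -0.053, 0.0]
contact_force: [0.6, -9.5, -1.7]
gripper_width: 0.502
```

{"name": "step_arm", "arguments": {"targets": [[0,-1,0,0,0.5]]}}

```text
t: 16.03
eef_pos: [0.594, -0.0146, 0.0223]
tool_rot: [0.002, 0.999, -0.053, 0.0]
contact_force: [0.5, -7.1, -0.6]
gripper_width: 0.498
```

{"name": "step_arm", "arguments": {"targets": [[0,-1,0,0,0.5]]}}

```text
t: 16.12
eef_pos: [0.5943, -0.0128, 0.0224]
tool_rot: [0.001, 0.999, -0.053, 0.0]
contact_force: [2.0, -5.8, 0.2]
gripper_width: 0.501
```

{"name": "step_arm", "arguments": {"targets": [[0,-1,0,0,0.5]]}}

```text
t: 16.2
eef_pos: [0.5944, -0.0113, 0.0223]
tool_rot: [0.001, 0.999, -0.053, 0.0]
contact_force: [1.5, -4.8, -0.8]
gripper_width: 0.501
```

{"name": "step_arm", "arguments": {"targets": [[0,-1,0,0,0.5]]}}

```text
t: 16.28
eef_pos: [0.5946, -0.0101, 0.0223]
tool_rot: [0.001, 0.999, -0.053, 0.0]
contact_force: [1.1, -5.1, -1.1]
gripper_width: 0.496
```

{"name": "step_arm", "arguments": {"targets": [[0,-1,0,0,0.5]]}}

```text
t: 16.37
eef_pos: [0.5947, -0.009, 0.0223]
tool_rot: [0.001, 0.999, -0.052, 0.0]
contact_force: [1.6, -5.2, -0.9]
gripper_width: 0.502
```

{"name": "step_arm", "arguments": {"targets": [[0,-1,0,0,0.5]]}}

```text
t: 16.45
eef_pos: [0.5948, -0.008, 0.0223]
tool_rot: [0.001, 0.999, -0.052, 0.0]
contact_force: [0.6, -4.1, -0.8]
gripper_width: 0.5
```

{"name": "step_arm", "arguments": {"targets": [[0,-1,0,0,0.5]]}}

```text
t: 16.53
eef_pos: [0.5949, -0.0068, 0.0223]
tool_rot: [0.001, 0.999, -0.052, 0.0]
contact_force: [0.1, -4.1, -0.2]
gripper_width: 0.503
```

{"name": "step_arm", "arguments": {"targets": [[0,-1,0,0,0.5]]}}

```text
t: 16.62
eef_pos: [0.5951, -0.0053, 0.0223]
tool_rot: [0.0, 0.999, -0.052, 0.0]
contact_force: [1.6, -2.8, -0.0]
gripper_width: 0.5
```

{"name": "step_arm", "arguments": {"targets": [[0,-1,0,0,0.5]]}}

```text
t: 16.7
eef_pos: [0.595, -0.0036, 0.0223]
tool_rot: [-0.0, 0.999, -0.052, 0.0]
contact_force: [0.8, -2.0, 1.2]
gripper_width: 0.499
```

{"name": "step_arm", "arguments": {"targets": [[0,-0.7,0,0,0.5]]}}

```text
t: 16.78
eef_pos: [0.5948, -0.0022, 0.0222]
tool_rot: [-0.001, 0.999, -0.052, -0.0]
contact_force: [-0.2, -0.8, 0.7]
gripper_width: 0.502
```

{"name": "step_arm", "arguments": {"targets": [[0,-0.7,0,0,0.5]]}}

```text
t: 16.87
eef_pos: [0.5948, -0.0014, 0.0222]
tool_rot: [-0.001, 0.999, -0.052, -0.0]
contact_force: [0.6, -0.7, 1.1]
gripper_width: 0.501
```

{"name": "step_arm", "arguments": {"targets": [[0,-0.5,0,0,0.5]]}}

```text
t: 16.95
eef_pos: [0.5948, -0.0011, 0.0221]
tool_rot: [-0.0, 0.999, -0.052, -0.0]
contact_force: [-0.7, -1.4, 0.3]
gripper_width: 0.5
```

{"name": "step_arm", "arguments": {"targets": [[0,-0.5,0,0,0.5]]}}

```text
t: 17.03
eef_pos: [0.5948, -0.0008, 0.0222]
tool_rot: [-0.0, 0.999, -0.052, -0.0]
contact_force: [-0.4, -1.8, 0.7]
gripper_width: 0.502
```

{"name": "step_arm", "arguments": {"targets": [[0,-0.5,0,0,0.5]]}}

```text
t: 17.12
eef_pos: [0.5949, -0.0006, 0.0222]
tool_rot: [-0.0, 0.999, -0.052, -0.0]
contact_force: [-0.1, -0.5, 0.6]
gripper_width: 0.505
```

{"name": "step_arm", "arguments": {"targets": [[0,-0.5,0,0,0.5]]}}

```text
t: 17.2
eef_pos: [0.5949, -0.0003, 0.0221]
tool_rot: [-0.0, 0.999, -0.052, -0.0]
contact_force: [-0.9, -0.9, -0.4]
gripper_width: 0.5
```

{"name": "step_arm", "arguments": {"targets": [[0,0,0,0,0.5]]}}

```text
t: 17.28
eef_pos: [0.5949, -0.0003, 0.0221]
tool_rot: [-0.0, 0.999, -0.052, -0.0]
contact_force: [-0.8, -0.8, -1.0]
gripper_width: 0.503
```

The force is about 0–1 N at the predicted third-click position. Backing off and checking.

{"name": "step_arm", "arguments": {"targets": [[0,2,0,0,0.5],[0,6,0,0,0.5],[0,14,0,0,0.5],[0,24,0,0,0.5],[0,30,-20,0,0.5],[0,34,-60,0,0.5],[0,34,-95,0,0.5],[0,34,-120,0,0.5],[0,34,-130,0,0.5],[0,34,-130,0,0.5],[0,34,-130,0,0.5]]}}

```text
t: 18.2
eef_pos: [0.5914, -0.0347, 0.1519]
tool_rot: [-0.0, 0.999, -0.052, -0.0]
contact_force: [-0.6, 1.0, -0.0]
gripper_width: 0.495
```

Run:
```python
from h import *; from station import bot
o=bot.get_obs()
print(o["t"],o["contact_force"],trk(o["eef_pos"]))
for n in ("wrist","scene"):
    c=bot.read_camera(n);pickle.dump(c,open(f"pics/{n}7.pkl","wb"))
    f=c["frame"][:,:,::-1]
    cv2.imwrite(f"pics/{n}7.png",cv2.resize(f[:200,190:450],None,fx=3,fy=3,interpolation=cv2.INTER_CUBIC) if n=="wrist" else f)
    if n=="scene":cv2.imwrite(f"pics/{n}7c.png",cv2.resize(f[195:285,290:490],None,fx=4,fy=4,interpolation=cv2.INTER_CUBIC))
```

```text
18.2 [-0.55401391  0.98668888 -0.02031421] (np.float64(-62.4), np.float64(3.8))
```

View pics/wrist7.png

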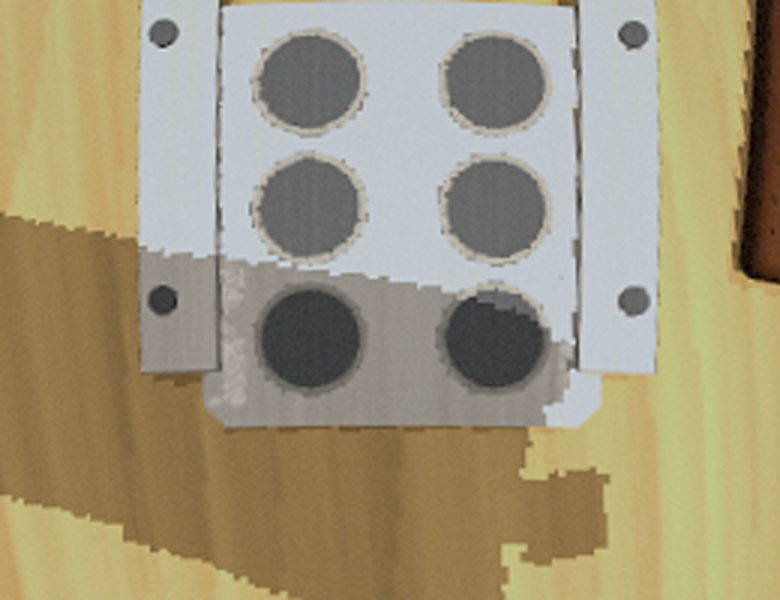

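View pics/scene7.png

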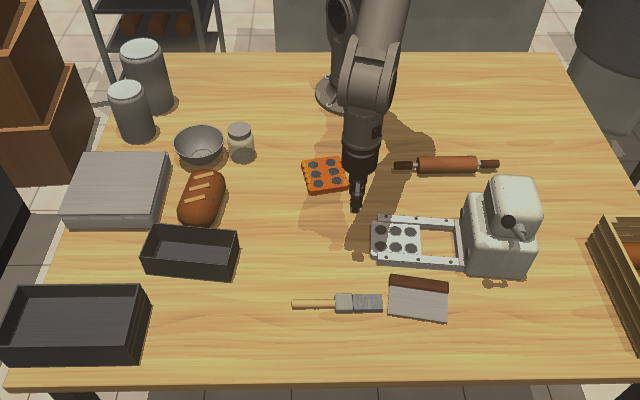

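View pics/scene7c.png

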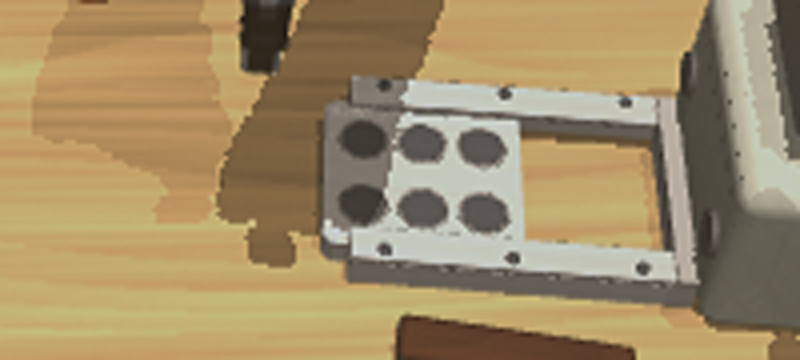

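The plate sits in the track between the walls and protrudes slightly. Everything else appears unmoved. Checking the depth.

Run:
```python
from h import *
c=pickle.load(open("pics/wrist7.pkl","rb"))
g=lambda u,v,z:onz(c,190+(u+.5)/3-.5,(v+.5)/3-.5,z,True)[:2]
D=np.array([g(*p,.018) for p in [(309,82),(309,206),(309,338),(495,82),(495,208),(495,338)]])
s=np.array([g(*p,.025) for p in [(162,299),(633,300),(162,33),(634,33)]])
m=np.array([g(*p,.025) for p in [(142,372),(218,373),(580,374),(655,374)]])
u=s[2:].mean(0)-s[:2].mean(0);print("screw pitch",np.linalg.norm(u));u/=np.linalg.norm(u)
print("screw from mouth",(s[:2].mean(0)-m.mean(0))@u*1e3,"plate x from mouth",(D.mean(0)-m.mean(0))@u*1e3,"lat",np.cross(u,D.mean(0)-m.mean(0))*1e3)
c=pickle.load(open("pics/scene7.pkl","rb"))
rel(c,(290,195,4.),[(362,139),(421,144),(482,148),(362,204),(423,209),(485,213)],[(385,249),(514,258),(643,268)],[(385,86),(505,94),(626,103)])
```

```text
screw pitch 0.07530281066246416
screw from mouth 20.25903220918998 plate x from mouth 44.41772297936853 lat -0.7480957734576286
axis deg 84.11416280026785 mouth [0.60256957 0.02778905] plate x,y mm 43.40052061571794 -0.8095937864361237 yaw rel -0.13733112396716235<stdin>:8: DeprecationWarning: Arrays of 2-dimensional vectors are deprecated. Use arrays of 3-dimensional vectors instead. (deprecated in NumPy 2.0)
```

Run:
```python
from station import bot
print(bot.get_obs()["t"]);print(bot.hand_in())
```

```text
18.3
the job is handed in; nothing more can be done
None
```

The portion plate is in the divider's track, resting at the third click. I handed the job in at 18.3 s, with the arm lifted clear of everything.

**How it went:** I pushed the plate with the fingers half closed against its rear end, straightened it in front of the mouth, then slid it in at about 1 mm per step.
- **Clicks:** the catch showed as a force peak at the leading corner, about 10 N. The force then dropped three times, at tool y ≈ −40, −20 and 0 mm, matching the 20 mm spacing. I stopped at the third drop, with the force at about 1 N.
- **Forces:** the highest push I read was about 11.5 N. Readings come only at the end of each move, so a brief peak could have been missed. At one point the tool read 5.5 N upward, possibly the fingertips grazing the bench. I raised the hand and it went away.

**Last checks:**
- **Depth:** the plate's centre is 43.4 mm (scene camera) to 44.4 mm (wrist camera) inside the mouth. That puts the catch at about 34 mm, within the stated 26–42 mm.
- **Alignment:** the plate is about 0.8 mm off-centre, within the ±1 mm play. It is turned by about 0.1°.
- **Other objects:** by eye in the scene picture, the other things on the bench, including the orange look-alike, had not moved.

**What I could not check or did not match:**
- **Catch:** I could not read it directly, so the third click is judged from force and position only.
- **Cameras:** the top and scene views disagreed by about 2 mm on the plate's starting sideways offset. I settled that with a wrist view before pushing it in. The arm blocked the top camera in the one picture I took from it after that, so I did not use it for the final check.

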